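# Seat the core spacer, then hold the turntable lock plunger at its line

### The job

Get the core turntable ready for the quartz piece: slide the black rubber core spacer over the upright spigot in the middle of the turntable, down until it sits flat on the plate, and let go of it. Then take the sprung lock plunger at the turntable's side by its knob, draw the rod straight out against the spring until the engraved ring line on the rod is level with the mouth of its barrel, and finish while holding it there, so that a colleague can turn the unlocked table to zero. Leave everything else on the table where it is.

Things in the scene. Friction and masses are not known exactly. Their poses are not given: they have to be found in the camera images.
- spacer_mid (a point): centre (half-way up) of the loose black rubber core spacer: a plain sleeve standing upright on the table, outer diameter 54 mm, bore 27 mm right through, 38 mm tall, about 80 g; z is the bore axis. The only loose sleeve on the table; it may stand in any of three places shared with the jar and the core piece
- seat (a point): point on the spigot axis at the upper face of the turntable's round aluminium plate (160 mm diameter, 24 mm thick, this face 64 mm above the table), where the underside of the seated spacer lies; z up. A seated spacer has its centre 19 mm above this point. A small zero pointer, level with this face, stands just outside the rim a quarter turn from the plunger
- spigot_top (a point): centre of the top of the upright steel spigot, 30 mm above seat. The spigot is 23 mm in diameter (2 mm clearance all round in the spacer's bore), its top 5 mm tapered to 15 mm diameter. The top of a seated spacer stands 8 mm above it
- knob (a point): centre of the neck of the plunger's black pull knob, 52 mm above the table. Its y axis is level and points straight out, away from the spigot axis: the way to pull; z up. Neck: a cylinder of 18 mm diameter, 32 mm long along y, then a flange of 30 mm diameter, 7 mm thick on the outside. 150 mm from the spigot axis with the plunger home; it moves with the rod. Nothing under it, free beside it
- mouth (a point): centre of the open end (mouth) of the plunger's fixed steel barrel, 22 mm diameter, 130 mm from the spigot axis; y as for knob. The bright 12 mm rod comes out here: 4 mm of rod shows between mouth and knob with the plunger home, 34 mm when drawn to the line. The grey bracket under the barrel is 34 mm wide; the grey base reaches 5 mm beyond the mouth, 14 mm high
- plunger (a joint): how far the rod is drawn, m: 0 home (pin locks the plate), 0.030 with the engraved line (dark ring 2.5 mm wide round the rod, hidden in the barrel at home) centred at the barrel's mouth, 0.045 end stop. The spring pulls it home with 3 N at home, 7.5 N on the line, 10 N at the stop; let go, it springs back
- core_mid (a point): bystander: centre of the white quartz core piece, a solid cylinder of 48 mm diameter and 91 mm height standing on end
- jar_mid (a point): bystander: centre of the squat glass sample jar with black lid, 66 mm diameter, 63 mm tall
- caliper_mid (a point): bystander: middle of the beam of the steel caliper lying flat, 225 mm long along x, jaws reaching 58 mm to -y near its +x end, 10 mm high
- meter_mid (a point): bystander: centre of the hand-held moisture meter lying flat, 190 mm by 62 mm, 30 mm high, long way along x
- lens_mid (a point): bystander: middle of the folding hand lens, 62 mm by 25 mm, 12 mm high
- crayon_mid (a point): bystander: middle of the lumber crayon, 105 mm by 12 mm, 12 mm high
Not all that is in view belongs to the job. Of the things like the part that bears spacer_mid, leave any that is brown or green; of the rest the smaller one is meant.

How it is judged:
On the way, in this order (a step that is already met when the one before it is completed fails the run):
1. the spacer sits on the plate over the spigot and is let go, the plunger still home (horizontal distance between spacer_mid and seat below 0.004 m and z of spacer_mid in the frame of seat below 0.0215 m and angle between spacer_mid's own z axis and vertical below 0.07 rad and contact force between the fingers and spacer below 0.1 N and value of joint plunger below 0.008 m), for 0.2 s.
2. the plunger is drawn to its line by the gripper (value of joint plunger between 0.025 and 0.035 m and contact force between the fingers and plunger above 2 N), for 0.3 s.
At the end, for the whole second after the job is handed in: The gripper holds the plunger knob with the rod drawn 25 to 35 mm out (the line within 5 mm of the barrel mouth), and the spacer, let go, sits flat on the plate over the spigot (within 2.5 mm of fully down) (all of step 2 and horizontal distance between spacer_mid and seat below 0.004 m and z of spacer_mid in the frame of seat below 0.0215 m and angle between spacer_mid's own z axis and vertical below 0.07 rad and contact force between the fingers and spacer below 0.1 N); the arm keeps its last pose, push and grip.
It fails at once if a bystander (core piece, jar, caliper, moisture meter, hand lens, crayon) is moved more than 25 mm (distance of any of core_mid, jar_mid, caliper_mid, meter_mid, lens_mid, crayon_mid from where it was at the start of the episode above 0.025 m).
It also fails if it takes over 53 s, if anything falls off the work surface, if the arm or the gripper's body presses on something with over 40 N, if the wrist force passes 120 N, or if a joint passes its speed limit or range.

### The arm

A 6-joint arm with a two-finger parallel gripper is mounted at the origin on the work surface. World frame = base frame: x ahead of the robot, y to its left, z up, the work surface at z = 0. Lengths are in m, angles in rad, forces in N, time in s.
With the tool pointing down it reaches from about 0.35 to 0.975 m from the base axis. Payload 4.9 kg.
Tool frame: the origin (TCP) lies midway between the tips of the shut fingers; the grasp point (between the pads) lies ctrl.tcp_to_grasp behind it (ctrl.tcp_to_grasp is the distance from the TCP to the grasp point, in m); z points along the fingers, y is the direction in which the jaws open and shut (so a half turn about z gives the same grasp; the last joint's range is limited). The gripper opens to 85 mm and grips with 20 to 120 N. Pads are 22 mm wide; open, the fingers measure 114 mm over their backs; the gripper's body (76 mm by 85 mm) begins 54 mm behind the grasp point. The pads swing forward as they close: fully open they stand 13 mm farther back than shut.
Start: joints at [1.163, 0.053, 1.613, -0, 1.476, -0.119], TCP at [0.178, 0.599, 0.231] pointing down, gripper open.
Joint ranges: [-3.01, 3.01], [-1.01, 2.22], [0.06, 2.58], [-1.02, 4.17], [0.09, 2.62], [-3.14, 3.14]. Speed limits (rad/s): [2.57, 2.57, 3.14, 3.14, 3.14, 3.14].

### API

Orientations are given as a rotation vector (axis times angle).
In Python, from station import ctrl, get_image, calibration, finish_job, models gives the robot as it stands.
- The arm moves only by the shell command python3 -m creep 'ROWS' [FORCE]. ROWS is JSON, a list of rows, each a list of 7 numbers: the opening, from 0 (shut) to 1 (fully open), then the shift along the tool's x, y, z in m, then the turn, a rotation vector about the tool's x, y, z in degrees. A call has 1 to 20 rows; each row shifts and turns the commanded pose from where the row before left it, along the tool's axes as they then stand; what a row does not reach is not made up. A row lasts 1/10 s, in which the tool goes at most 50 mm and 8.59 degrees, less where a joint would pass 70% of its speed; a pose out of reach is approached as far as the arm can. A call with a gripper value outside its range is refused whole. The fingers move at their own pace and stop on an object; FORCE is the grip in N (left out, the last holds). Time passes only in rows, so rows that do not move let the fingers close. It gives the time, the measured TCP pose, the force and the opening at its end, in the units of the state.
- ctrl.get_obs(): the state, without advancing time (a new reading comes with each control period).
- get_image(name): name is "side" or "top"; returns the picture (420x560x3 uint8, red, green, blue); there is no depth.
- calibration(name): a dict with "mtx" (3x3 intrinsics, pixels), "R" (3x3) and "t" (3): a world point X has camera coordinates R X + t. Camera axes: x right, y down, z forward; pixel columns grow to the right and rows downward; lengths in m; the calibration is good to about 2 mm. A picture is of the moment at which its call begins. calibration takes no time and is no camera call.
- finish_job(): hands the job in, once; it reports no verdict.
Trained networks look in the newest picture that a camera, given by its name, has taken for a name from the list of things; names that differ only in an ending like _2 or _b are one class to them, and where a whole thing is asked for, a point or a joint stands for the part that bears it (a point fixed in the world has none). Each returns a list of dicts, best first, with "conf" (0 to 1); they miss things now and then, are a little off and sometimes report something else, mostly with a low value. They report only what shows in the picture. A call takes as long as a camera call. They do not tell look-alikes from the thing itself.
- models.search_frame(camera, name): "extent" ([left, top, right, bottom] in pixels, round what is visible of it).
The state is a dict: "t": time; "q": joint angles; "dq": joint speeds; "effort": joint torques, N m; "tool_pos": TCP position; "tool_rot": TCP orientation; "contact_force": force on the tool from outside, world axes, zero at the start; "wrist_torque": the same for the moment, N m; "opening": finger opening in m.
Only numpy, scipy, OpenCV 4.12 (cv2) and the standard library are available. Lean on these libraries where they do the work, as an engineer would, in place of code of your own. Each camera call takes 0.05 s, during which the arm holds its last target. There are 200 camera calls.

## Working session

There is one attempt and no reset: what is moved stays moved. The work goes in short steps, Python scripts to look and compute and a shell command to move; the robot and the scene stay as the last step left them, time stands still between calls to the robot, and variables do not carry over. Pictures are saved under pics/ and viewed, about 8 in all and at most 12, crops included, and the job is handed in when it is done.

```bash
mkdir -p pics; ls; python3 - <<'E'
from station import ctrl,get_image,calibration,models
import cv2,numpy as np
for c in("top","side"):
    im=get_image(c); cv2.imwrite(f"pics/{c}0.png",im[:,:,::-1])
    k=calibration(c); print(c,np.round(k["mtx"],1).tolist(),np.round(k["R"],3).tolist(),np.round(k["t"],3).tolist())
    for n in("spacer_mid","spigot_top","knob","mouth","core_mid","jar_mid","plunger"):
        print(n,[(np.round(d["extent"]).tolist(),round(d["conf"],2)) for d in models.search_frame(c,n)[:4]])
o=ctrl.get_obs();print(o,ctrl.tcp_to_grasp)
E
```

```text
pics
top [[410.9, 0.0, 277.7], [0.0, 410.9, 207.2], [0.0, 0.0, 1.0]] [[-0.027, -1.0, -0.009], [-0.996, 0.027, -0.086], [0.086, 0.007, -0.996]] [0.021, 0.486, 1.367]
spacer_mid [([168.0, 262.0, 193.0, 283.0], 0.83), ([150.0, 160.0, 175.0, 184.0], 0.69), ([180.0, 236.0, 198.0, 248.0], 0.63), ([170.0, 207.0, 185.0, 222.0], 0.53)]
spigot_top [([322.0, 153.0, 372.0, 199.0], 0.55)]
knob []
mouth [([298.0, 145.0, 383.0, 215.0], 0.74)]
core_mid [([211.0, 205.0, 230.0, 219.0], 0.49)]
jar_mid [([191.0, 160.0, 214.0, 179.0], 0.62)]
plunger [([300.0, 182.0, 312.0, 190.0], 0.49)]
side [[425.4, 0.0, 282.7], [0.0, 425.4, 210.2], [0.0, 0.0, 1.0]] [[-1.0, -0.023, -0.02], [-0.002, 0.717, -0.697], [0.03, -0.697, -0.717]] [0.459, 0.061, 1.366]
spacer_mid [([337.0, 300.0, 364.0, 334.0], 0.79), ([263.0, 310.0, 284.0, 337.0], 0.72), ([204.0, 319.0, 235.0, 357.0], 0.61)]
spigot_top [([228.0, 153.0, 271.0, 191.0], 0.9), ([222.0, 370.0, 250.0, 388.0], 0.23)]
knob [([249.0, 193.0, 258.0, 206.0], 0.42)]
mouth [([222.0, 154.0, 282.0, 209.0], 0.72)]
core_mid [([265.0, 256.0, 284.0, 287.0], 0.92)]
jar_mid [([208.0, 276.0, 235.0, 306.0], 0.66)]
plunger [([253.0, 194.0, 261.0, 206.0], 0.55)]
{'t': 0.8, 'q': array([ 1.16301892e+00,  5.26560215e-02,  1.61290538e+00, -4.24591399e-06,
        1.47601242e+00, -1.18992208e-01]), 'dq': array([-8.46291039e-05, -3.20930122e-04, -9.17940053e-04,  1.30240936e-04,
        8.29451861e-04, -1.86371929e-04]), 'effort': array([-6.82598074e-04, -3.93635345e+01, -3.70446861e+01, -1.19112328e-04,
        2.99588346e-04, -1.79973523e-05]), 'tool_pos': array([0.17797879, 0.59909771, 0.23132765]), 'tool_rot': array([4.52046167e-01, 3.10889083e+00, 2.68296693e-05]), 'contact_force': array([ 0.08054307, -0.22759755,  0.53202464]), 'wrist_torque': array([-0.02040778,  0.03479488,  0.02071124]), 'opening': 0.08545124537862896} 0.0187
```

```bash
python3 - <<'E'
import cv2,numpy as np
t=cv2.imread("pics/top0.png");s=cv2.imread("pics/side0.png")
f=lambda a:cv2.resize(a,None,fx=3,fy=3,interpolation=cv2.INTER_CUBIC)
cv2.imwrite("pics/a.png",f(t[130:320,140:400])); cv2.imwrite("pics/b.png",f(s[140:340,190:390]) if 0 else cv2.resize(s[140:400,180:400],None,fx=2.3,fy=2.3,interpolation=cv2.INTER_CUBIC))
E
```

```text
(no output)
```

View pics/a.png

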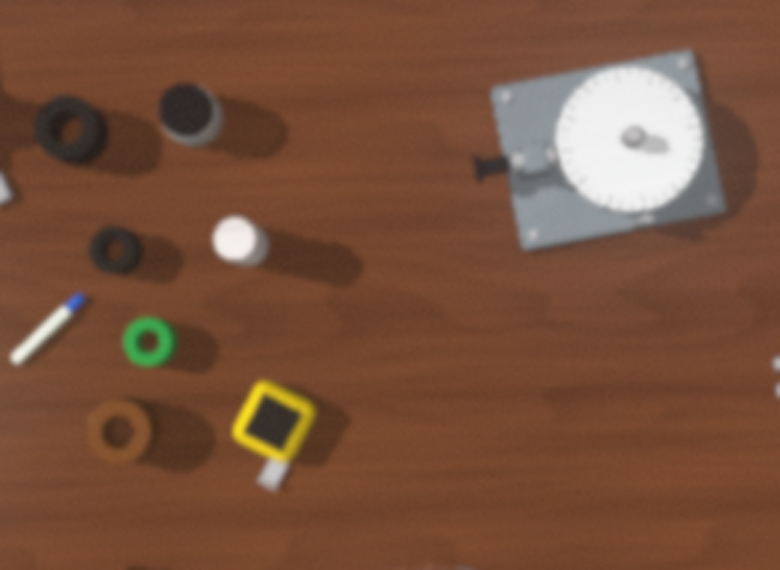

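View pics/b.png

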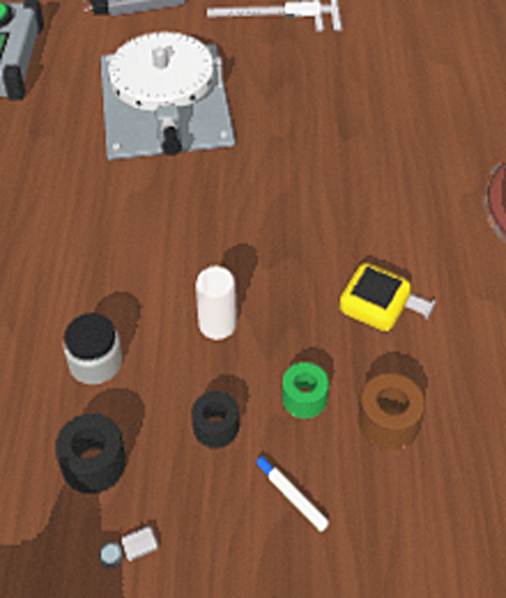

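The top view shows the candidates: big black sleeve (163,173), small black (178,213), green (189,244) and brown (180,274). By the description I choose the small black one at (178,213). It is ~17 px wide, which fits 54 mm. The turntable is at about (350,175) and the plunger knob at (302,186), pointing +y.

```bash
cat > h.py <<'E'
import cv2,numpy as np
from station import ctrl,get_image,calibration,models
from scipy.optimize import least_squares
def proj(c,P):
    k=calibration(c);X=np.atleast_2d(P)@np.array(k["R"]).T+np.array(k["t"]).ravel();u=X@np.array(k["mtx"]).T
    return u[:,:2]/u[:,2:]
def back(c,px,z):
    k=calibration(c);R=np.array(k["R"]);o=-R.T@np.array(k["t"]).ravel();d=R.T@np.linalg.solve(k["mtx"],[*px,1.]);return (o+d*(z-o[2])/d[2])[:2]
def cyl(x,y,r,z0,z1):
    a=np.linspace(0,2*np.pi,60);return np.array([[x+r*np.cos(t),y+r*np.sin(t),z] for t in a for z in(z0,z1)])
def hullbox(c,*p):
    u=proj(c,cyl(*p)).astype(np.float32);h=cv2.convexHull(u);m=cv2.moments(h);return np.array([m["m10"]/m["m00"],m["m01"]/m["m00"]]),u.min(0),u.max(0),m["m00"]
def comp(mask,px):
    n,l,s,c=cv2.connectedComponentsWithStats(mask.astype(np.uint8));i=min(range(1,n),key=lambda i:1e9 if s[i,4]<15 else np.hypot(*(c[i]-px)));
    m=(l==i).astype(np.uint8);cs,_=cv2.findContours(m,0,2);cc=np.vstack(cs);m2=np.zeros_like(m);cv2.drawContours(m2,cs,-1,1,-1);mm=cv2.moments(m2,True)
    return np.array([mm["m10"]/mm["m00"],mm["m01"]/mm["m00"]]),s[i],mm["m00"]
E
python3 - <<'E'
from h import *
I={c:cv2.imread(f"pics/{c}0.png") for c in("top","side")}
V={c:I[c].max(2) for c in I}
def fit(name,pxs,masks,dims):
    C={c:comp(masks[c],pxs[c]) for c in pxs}
    for c in C:
        s=least_squares(lambda p:hullbox(c,*p,*dims)[0]-C[c][0],[.3,.3]).x
        print(name,c,np.round(C[c][0],1),C[c][1].tolist(),"area",C[c][2],"model",round(hullbox(c,*s,*dims)[3]),"xy",np.round(s,4))
dark={c:V[c]<62 for c in V}; 
hsv={c:cv2.cvtColor(I[c],cv2.COLOR_BGR2HSV) for c in I}
white={c:(hsv[c][...,1]<40)&(hsv[c][...,2]>170) for c in I}
for th in(55,68):
  fit("spacer",{"top":(178,213),"side":(273,322)},{c:(V[c]<th) for c in V},(.027,0,.038))
fit("core",{"top":(219,211),"side":(274,271)},white,(.024,0,.091))
fit("jar",{"top":(203,167),"side":(220,290)},dark,(.033,.05,.063))
fit("plate",{"top":(350,175),"side":(250,172)},white,(.08,.040,.064))
fit("knob",{"top":(301,186),"side":(254,201)},{c:V[c]<75 for c in V},(.012,.04,.06))
u={}
for n,c,(a,b,w,h) in(("spot_t","top",(335,160,30,30)),):pass
big={c:cv2.resize(I[c][y:y+h,x:x+w],None,fx=8,fy=8,interpolation=cv2.INTER_CUBIC) for c,(x,y,w,h) in {"top":(290,148,95,70),"side":(220,148,70,70)}.items()}
cv2.imwrite("pics/c.png",big["top"]);cv2.imwrite("pics/d.png",big["side"])
E
```

```text
spacer top [179.1 213. ] [172, 207, 15, 13, 94] area 94.0 model 245 xy [0.4759 0.3411]
spacer side [274.  323.3] [264, 310, 20, 24, 218] area 224.0 model 447 xy [0.474  0.3512]
spacer top [178.9 213.3] [171, 206, 17, 15, 180] area 203.0 model 245 xy [0.475  0.3419]
spacer side [273.5 321.8] [264, 310, 20, 25, 389] area 402.0 model 444 xy [0.4755 0.3468]
core top [217.9 209.3] [211, 202, 14, 15, 158] area 158.0 model 233 xy [0.482  0.2048]
core side [273.5 271. ] [265, 256, 17, 32, 457] area 457.0 model 508 xy [0.48  0.203]
jar top [201.5 166. ] [194, 159, 16, 15, 194] area 194.0 model 326 xy [0.6274 0.2567]
jar side [218.8 285.7] [208, 276, 22, 20, 335] area 335.0 model 451 xy [0.627  0.2597]
plate top [349.1 175.8] [323, 152, 51, 49, 1897] area 1912.0 model 1892 xy [ 0.5814 -0.2314]
plate side [250.7 172.5] [224, 154, 58, 50, 1374] area 1398.0 model 1293 xy [ 0.5762 -0.2202]
knob top [303.  185.1] [298, 183, 11, 6, 46] area 46.0 model 47 xy [ 0.5551 -0.0786]
knob side [254.3 201.2] [251, 195, 8, 12, 75] area 75.0 model 61 xy [ 0.5537 -0.0757]
```

View pics/c.png

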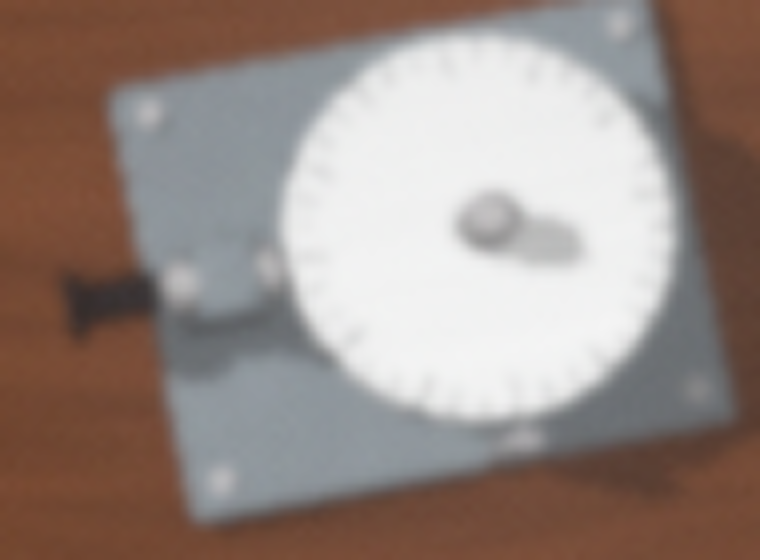

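View pics/d.png

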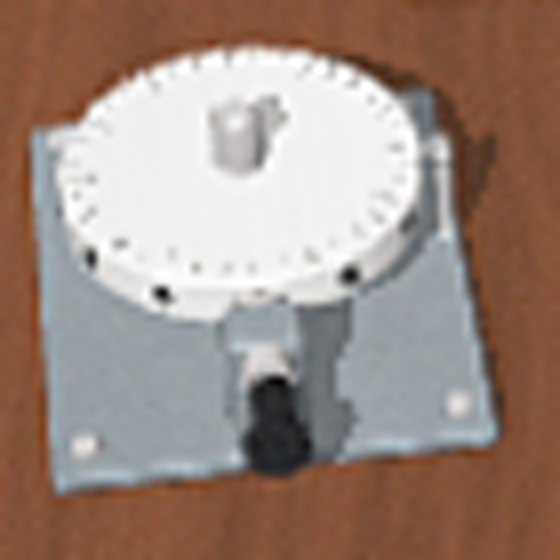

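```bash
cat >> h.py <<'E'
def edgefit(ims,dims,p0,W=4,cams=("top","side"),rnd=6,joint=False):
    """fit xy of an upright cylinder's outline to image edges; returns per-camera xy"""
    from scipy.ndimage import map_coordinates
    def obs(c,p):
        h=cv2.convexHull(proj(c,cyl(*p,*dims)).astype(np.float32))[:,0].astype(float);q=np.vstack([h,h[:1]]);L=np.r_[0,np.cumsum(np.hypot(*np.diff(q,axis=0).T))]
        s=np.linspace(0,L[-1],120,endpoint=False);P=np.c_[np.interp(s,L,q[:,0]),np.interp(s,L,q[:,1])]
        T=np.roll(P,-1,0)-np.roll(P,1,0);N=np.c_[T[:,1],-T[:,0]];N/=np.linalg.norm(N,axis=1)[:,None]
        d=np.arange(-W,W+.01,.25);S=P[:,None]+N[:,None]*d[None,:,None]
        g=cv2.GaussianBlur(ims[c].astype(float).mean(2),(0,0),.6)
        v=map_coordinates(g,[S[...,1],S[...,0]],order=1);G=np.abs(np.gradient(v,axis=1))*np.exp(-(d/W)**2)
        i=G.argmax(1);return P,N,d[i],G.max(1)
    out={}
    for c in cams:
        p=np.array(p0,float)
        for _ in range(rnd):
            P,N,d,w=obs(c,p);J=np.array([(hullbox(c,p[0]+e[0],p[1]+e[1],*dims)[0]-hullbox(c,*p,*dims)[0])/.001 for e in((.001,0),(0,.001))]).T
            A=N@J;ok=w>np.median(w)*.5
            s=least_squares(lambda x:((A@x-d)*ok),[0,0],loss="soft_l1",f_scale=.3).x;p=p+s
        r=(A@s-d)[ok];out[c]=p;print(c,np.round(p,4),"n",ok.sum(),"med|r|",round(np.median(abs(r)),2),"bias",round(np.mean(r),2))
    return out
E
python3 - <<'E'
from h import *
I={c:cv2.imread(f"pics/{c}0.png") for c in("top","side")}
print("spacer");edgefit(I,(.027,0,.038),(.4755,.344),3)
print("plate");edgefit(I,(.08,.040,.064),(.579,-.226),3)
print("core");edgefit(I,(.024,0,.091),(.481,.204),3)
print("jar");edgefit(I,(.033,0,.063),(.627,.258),3)
print("spig");edgefit(I,(.0115,.064,.09),(.579,-.226),2)
print(back("top",(351.06,174.06),.094),back("side",(249.5,161.2),.094))
for r in(.027,.035):print(hullbox("top",.4755,.344,r,0,.038)[1:3])
E
```

```text
spacer
top [0.4751 0.3435] n 120 med|r| 0.25 bias 0.19
side [0.476  0.3461] n 96 med|r| 0.01 bias 0.08
plate
top [ 0.5812 -0.2323] n 120 med|r| 0.25 bias 0.19
side [ 0.581  -0.2308] n 108 med|r| 0.26 bias 0.41
core
top [0.4788 0.1988] n 79 med|r| 0.24 bias 0.25
side [0.4802 0.2036] n 120 med|r| 0.48 bias 0.38
jar
top [0.6253 0.2557] n 120 med|r| 0.76 bias 0.84
side [0.6275 0.2595] n 104 med|r| 0.49 bias 0.64
spig
top [ 0.579  -0.2335] n 113 med|r| 0.08 bias 0.06
side [ 0.5802 -0.2295] n 119 med|r| 0.25 bias 0.11
[ 0.58038817 -0.23151485] [ 0.57789559 -0.22837192]
(array([168.95076, 204.69281], dtype=float32), array([187.67659, 221.40405], dtype=float32))
(array([166.56117, 202.3126 ], dtype=float32), array([190.0043 , 223.73854], dtype=float32))
```

```bash
python3 -m creep '[[1,0,0,0,0,0,-8.3],[1,0,0,0,0,0,-8.3],[1,-0.0298,-0.0254,0.005,0,0,0],[1,-0.0298,-0.0254,0.005,0,0,0],[1,-0.0298,-0.0254,0.005,0,0,0],[1,-0.0298,-0.0254,0.01,0,0,0],[1,-0.0298,-0.0254,0.01,0,0,0],[1,-0.0298,-0.0254,0.01,0,0,0],[1,-0.0298,-0.0254,0.01,0,0,0],[1,-0.0298,-0.0254,0.01,0,0,0],[1,-0.0298,-0.0254,0.01,0,0,0],[1,-0.0298,-0.0254,0.01,0,0,0],[1,0,0,0,0,0,0],[1,0,0,0,0,0,0]]' 30
python3 - <<'E'
from h import *
from station import *
I={}
for c in("top","side"): I[c]=get_image(c)[:,:,::-1];cv2.imwrite(f"pics/{c}1.png",I[c])
s=I["side"][270:350,220:330];cv2.imwrite("pics/e.png",cv2.resize(s,None,fx=5,fy=5,interpolation=cv2.INTER_CUBIC))
print(ctrl.get_obs()["tool_pos"],proj("side",[[.4755,.345,.038],[.4755,.345,0.0]]))
E
```

```text
t: 2.2
tool_pos: [0.4765, 0.3449, 0.146]
tool_rot: [-0.001, -3.141, -0.0]
contact_force: [-0.7, 1.1, 0.5]
opening: 0.085
[0.47585654 0.34604085 0.14671976] [[273.25856482 317.44873311]
 [273.76681418 324.77376637]]
```

View pics/e.png

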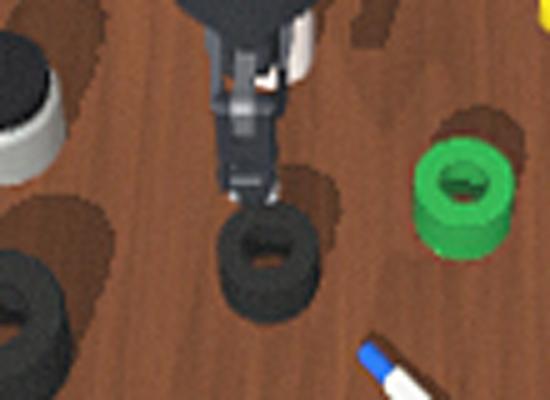

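```bash
python3 -m creep '[[1,0,0,0.0195,0,0,0],[1,0,0,0.0195,0,0,0],[1,0,0,0.0195,0,0,0],[1,0,0,0.0195,0,0,0],[1,0,0,0.0195,0,0,0],[1,0,0,0.0195,0,0,0],[1,0,0,0.0195,0,0,0],[1,0,0,0,0,0,0],[0,0,0,0,0,0,0],[0,0,0,0,0,0,0],[0,0,0,0,0,0,0],[0,0,0,0,0,0,0],[0,0,0,0,0,0,0],[0,0,0,0,0,0,0],[0,0,0,0,0,0,0],[0,0,0,0,0,0,0],[0,0,0,0,0,0,0],[0,0,0,0,0,0,0]]' 30
```

```text
t: 4.1
tool_pos: [0.4774, 0.3464, 0.0119]
tool_rot: [-0.001, 3.139, 0.003]
contact_force: [-1.1, 1.4, 5.5]
opening: 0.0524
```

```bash
python3 -m creep '[[0,0,0,-0.02,0,0,0],[0,0,0,-0.035,0,0,0],[0,0,0,-0.035,0,0,0],[0,0,0,-0.035,0,0,0],[0,0,0,-0.035,0,0,0],[0,-0.0075,-0.0411,0,0,0,0],[0,-0.0075,-0.0411,0,0,0,0],[0,-0.0075,-0.0411,0,0,0,0],[0,-0.0075,-0.0411,0,0,0,0],[0,-0.0075,-0.0411,0,0,0,0],[0,-0.0075,-0.0411,0,0,0,0],[0,-0.0075,-0.0411,0,0,0,0],[0,-0.0075,-0.0411,0,0,0,0],[0,-0.0075,-0.0411,0,0,0,0],[0,-0.0075,-0.0411,0,0,0,0],[0,-0.0075,-0.0411,0,0,0,0],[0,-0.0075,-0.0411,0,0,0,0],[0,-0.0075,-0.0411,0,0,0,0],[0,-0.0075,-0.0411,0,0,0,0]]' && python3 -m creep '[[0,0,0,0,0,0,8.06],[0,0,0,0,0,0,8.06],[0,0,0,0,0,0,8.06],[0,0,0,0,0,0,8.06],[0,0,0,0,0,0,8.06],[0,0,0,0,0,0,8.06],[0,0,0,0,0,0,8.06],[0,0,0,0,0,0,8.06],[0,0,0,0,0,0,8.06],[0,0,0,0,0,0,8.06],[0,0,0,0,0,0,0],[0,0,0,0,0,0,0]]'
python3 - <<'E'
from h import *
I={}
for c in("top","side"): I[c]=get_image(c)[:,:,::-1];cv2.imwrite(f"pics/{c}2.png",I[c])
o=ctrl.get_obs();print(o["tool_pos"],o["tool_rot"])
z=o["tool_pos"][2]-.0097
edgefit({"side":I["side"]},(.027,z,z+.038),o["tool_pos"][:2],3,cams=("side",))
f=lambda a:cv2.resize(a,None,fx=5,fy=5,interpolation=cv2.INTER_CUBIC)
cv2.imwrite("pics/f.png",np.hstack([f(I["side"][90:205,215:290]),f(I["top"][120:235,310:385])]))
E
```

```text
t: 6.0
tool_pos: [0.5815, -0.2317, 0.1696]
tool_rot: [0.001, -3.141, -0.0]
contact_force: [0.5, 0.1, -0.0]
opening: 0.0521
t: 7.2
tool_pos: [0.5815, -0.2299, 0.1696]
tool_rot: [-2.027, -2.4, 0.0]
contact_force: [1.1, 0.2, -0.7]
opening: 0.0522
[ 0.58164948 -0.22994229  0.16972169] [-2.02849940e+00 -2.39871024e+00  1.38262183e-04]
side [ 0.5809 -0.2185] n 102 med|r| 0.27 bias -0.33
```

View pics/f.png

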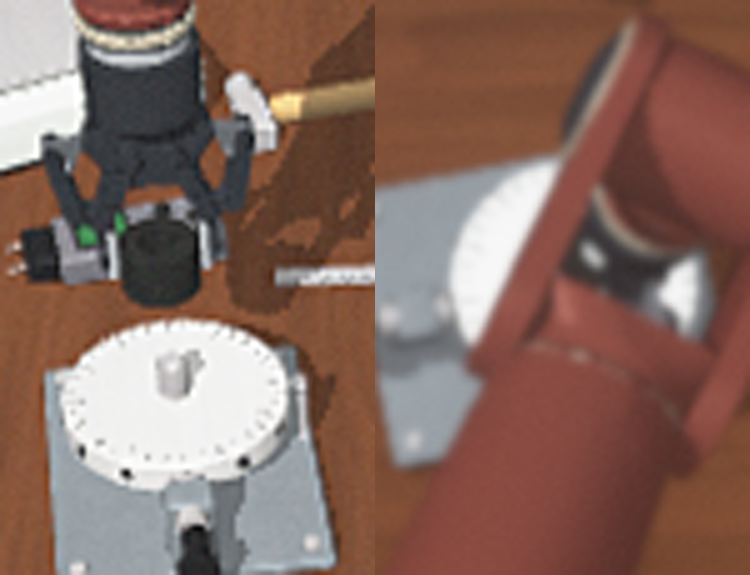

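```bash
python3 - <<'E'
from h import *
print(hullbox("side",.5815,-.230,.027,.159,.197)[1:3])
print(proj("side",[[.5805,-.231,.094],[.5815,-.230,.178]]))
I=cv2.imread("pics/side2.png")
print(I[140:156,247].max(1)); print(I[143,234:262].max(1)); 
E
```

```text
(array([237.87949, 131.70776], dtype=float32), array([255.03314, 150.78824], dtype=float32))
[[248.8103082  160.71881946]
 [246.54346727 141.21357058]]
[ 53  57  52  50  51  52  47  56  47  47  49  87 142 141 213 255]
[134  82  58 204 156  61  47  44  51  54  50  52  53  50  49  44  44  45
  44  40  30 118 180 140 135 147 107  91]
```

```bash
python3 -m creep '[[0,0,-0.0015,0.01,0,0,0],[0,0,0,0.015,0,0,0],[0,0,0,0.015,0,0,0],[0,0,0,0.015,0,0,0],[0,0,0,0.004,0,0,0],[0,0,0,0,0,0,0]]' && python3 -m creep '[[0,0,0,0.003,0,0,0],[0,0,0,0.003,0,0,0],[0,0,0,0.003,0,0,0],[0,0,0,0.003,0,0,0],[0,0,0,0,0,0,0]]'
python3 - <<'E'
from h import *
I=get_image("side")[:,:,::-1];cv2.imwrite("pics/side3.png",I)
cv2.imwrite("pics/g.png",cv2.resize(I[120:210,205:305],None,fx=6,fy=6,interpolation=cv2.INTER_CUBIC))
E
```

```text
t: 7.9
tool_pos: [0.5794, -0.2297, 0.1089]
tool_rot: [-2.029, -2.395, 0.001]
contact_force: [0.1, 0.5, -0.8]
opening: 0.0525
t: 8.4
tool_pos: [0.5802, -0.2304, 0.0985]
tool_rot: [2.031, 2.397, -0.001]
contact_force: [0.9, -1.3, -1.1]
opening: 0.0522
```

View pics/g.png

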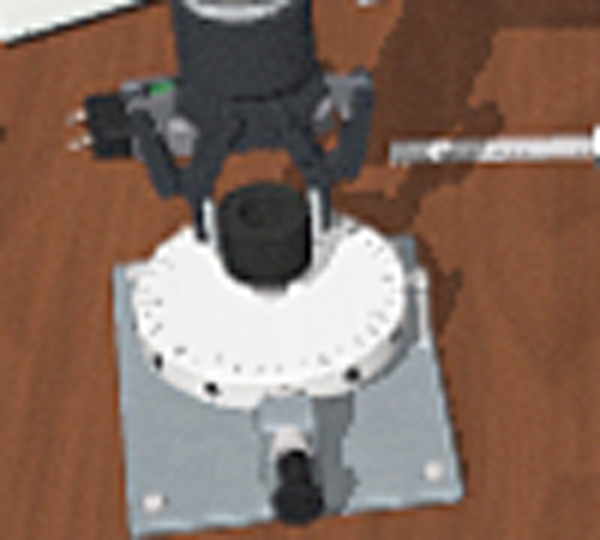

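```bash
python3 -m creep '[[0,0,0,0.004,0,0,0],[0,0,0,0.004,0,0,0],[0,0,0,0.004,0,0,0],[0,0,0,0.004,0,0,0],[0,0,0,0,0,0,0]]' && python3 -m creep '[[0,0,0,0.003,0,0,0],[0,0,0,0.002,0,0,0],[0,0,0,0.002,0,0,0],[0,0,0,0,0,0,0]]'
```

```text
t: 8.95
tool_pos: [0.58, -0.2304, 0.0819]
tool_rot: [-2.031, -2.397, 0.001]
contact_force: [0.3, -2.1, -2.1]
opening: 0.0522
t: 9.35
tool_pos: [0.5805, -0.2305, 0.0759]
tool_rot: [2.03, 2.396, -0.0]
contact_force: [-0.7, -3.5, 0.4]
opening: 0.0521
```

```bash
python3 -m creep '[[0,0,0,0.001,0,0,0],[0,0,0,0.001,0,0,0],[0,0,0,0,0,0,0],[1,0,0,0,0,0,0],[1,0,0,0,0,0,0],[1,0,0,0,0,0,0],[1,0,0,0,0,0,0],[1,0,0,0,0,0,0],[1,0,0,0,0,0,0],[1,0,0,0,0,0,0],[1,0,0,-0.02,0,0,0],[1,0,0,-0.03,0,0,0],[1,0,0,-0.03,0,0,0],[1,0,0,-0.02,0,0,0],[1,0,0,0,0,0,0]]'
python3 - <<'E'
from h import *
I=get_image("side")[:,:,::-1];cv2.imwrite("pics/side4.png",I)
cv2.imwrite("pics/i.png",cv2.resize(I[120:210,205:305],None,fx=6,fy=6,interpolation=cv2.INTER_CUBIC))
print(hullbox("side",.580,-.231,.027,.064,.102)[1:3]);edgefit({"side":I},(.027,.064,.102),(.58,-.231),2,cams=("side",))
print(ctrl.get_obs()["tool_pos"])
E
```

```text
t: 10.85
tool_pos: [0.5824, -0.2313, 0.1783]
tool_rot: [2.026, 2.391, 0.003]
contact_force: [0.8, 0.9, 0.5]
opening: 0.0853
(array([240.9638 , 154.03514], dtype=float32), array([257.27173, 172.38574], dtype=float32))
side [ 0.5801 -0.2276] n 120 med|r| 0.26 bias 0.31
[ 0.58126362 -0.23068219  0.17564207]
```

View pics/i.png

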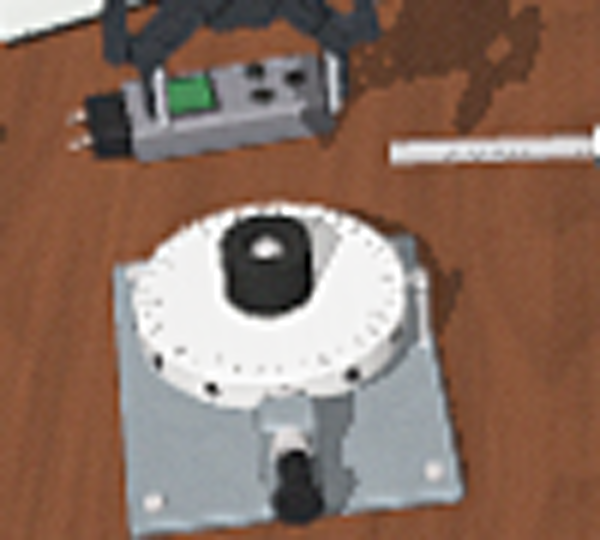

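```bash
python3 - <<'E'
from h import *
s=np.array([.5802,-.2307])
for c,p in(("top",(303,185.1)),("side",(254.3,201.2))):
    b=back(c,p,.052);d=b-s;print(c,b,np.linalg.norm(d),np.degrees(np.arctan2(-d[0],d[1])))
I=cv2.imread("pics/side4.png");V=I.max(2)
# horizontal centres of dark knob per row (side) 
for r in range(195,207):
    c=np.where(V[r,245:265]<90)[0]+245;print(r,c.min() if len(c) else 0,c.max() if len(c) else 0)
# base-plate edge direction from screws seen in side crop
for a in(9.4,8,10.5):
    d=np.array([-np.sin(np.radians(a)),np.cos(np.radians(a))]);print(a,[proj("side",[*(s+d*k),.052])[0].round(1).tolist() for k in(.134,.15,.173)])
E
```

```text
top [ 0.55477585 -0.07838394] 0.15442334662338947 9.476281797700551
side [ 0.55331353 -0.07353386] 0.15944929868169086 9.707640039108968
195 253 255
196 252 257
197 251 257
198 251 257
199 252 257
200 252 258
201 251 258
202 251 258
203 250 258
204 251 258
205 251 258
206 251 257
9.4 [[253.3, 195.9], [253.8, 199.2], [254.4, 204.1]]
8 [[252.3, 196.0], [252.7, 199.4], [253.1, 204.2]]
10.5 [[254.1, 195.8], [254.6, 199.1], [255.4, 204.0]]
```

```bash
python3 -m creep '[[1,0.02,0,0,0,0,0],[1,0.035,0,0,0,0,0],[1,0.04,0,0,0,0,0],[1,0.035,0,0,0,0,0],[1,0.02,0,0,0,0,0],[1,0,0,0.02,0,0,0],[1,0,0,0.03,0,0,0],[1,0,0,0.03,0,0,0],[1,0,0,0.03,0,0,0],[1,0,0,0.02,0,0,0],[1,0,0,0.013,0,0,0],[1,0,0,0,0,0,0],[1,0,0,0,0,0,0]]'
python3 - <<'E'
from h import *
I=get_image("side")[:,:,::-1];cv2.imwrite("pics/side5.png",I)
cv2.imwrite("pics/j.png",cv2.resize(I[150:240,205:305],None,fx=6,fy=6,interpolation=cv2.INTER_CUBIC))
p=np.mean([ctrl.get_obs()["tool_pos"] for _ in range(5)],0);print(p,"target",.5802-.15*.165,-.2307+.15*.986)
E
```

```text
t: 12.2
tool_pos: [0.5555, -0.0818, 0.0307]
tool_rot: [-2.03, -2.397, 0.0]
contact_force: [-0.2, -0.5, 0.5]
opening: 0.0854
[ 0.55624182 -0.08215563  0.03167111] target 0.55545 -0.08279999999999998
```

View pics/j.png

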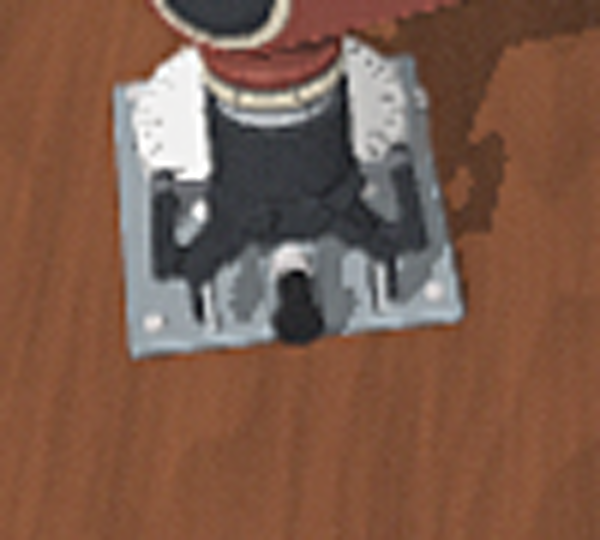

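The fingers straddle the knob evenly: pads at crop columns 212 and 378, neck at 296. Closing.

```bash
python3 -m creep '[[0,0,0,-0.001,0,0,0],[0,0,0,0,0,0,0],[0,0,0,0,0,0,0],[0,0,0,0,0,0,0],[0,0,0,0,0,0,0],[0,0,0,0,0,0,0],[0,0,0,0,0,0,0],[0,0,0,0,0,0,0],[0,0,0,0,0,0,0],[0,0,0,0,0,0,0],[0,0,0,0,0,0,0],[0,0,0,0,0,0,0]]' 60; python3 - <<'E'
from h import *
o=ctrl.get_obs();print(o["tool_pos"],o["contact_force"],o["opening"])
E
```

```text
t: 13.45
tool_pos: [0.5556, -0.0823, 0.0322]
tool_rot: [-2.031, -2.397, 0.0]
contact_force: [-3.4, 0.6, 5.5]
opening: 0.0161
[ 0.55562769 -0.08229408  0.03216976] [-3.35665174  0.58228519  5.49000029] 0.01606963832491786
```

Gripped: the opening is 16 mm on the 18 mm neck. Drawing 30 mm.

```bash
python3 -m creep '[[0,0.003,0,0,0,0,0],[0,0.003,0,0,0,0,0],[0,0.003,0,0,0,0,0],[0,0.003,0,0,0,0,0],[0,0.003,0,0,0,0,0],[0,0.003,0,0,0,0,0],[0,0.003,0,0,0,0,0],[0,0.003,0,0,0,0,0],[0,0.003,0,0,0,0,0],[0,0.003,0,0,0,0,0],[0,0,0,0,0,0,0],[0,0,0,0,0,0,0],[0,0,0,0,0,0,0],[0,0,0,0,0,0,0]]'; python3 - <<'E'
from h import *
for c,(x,y) in {"side":(205,130),"top":(280,140)}.items():
    I=get_image(c)[:,:,::-1];cv2.imwrite(f"pics/{c}6.png",I)
    cv2.imwrite(f"pics/k_{c}.png",cv2.resize(I[y:y+95,x:x+100],None,fx=6,fy=6,interpolation=cv2.INTER_CUBIC))
o=ctrl.get_obs();print(o["tool_pos"],o["contact_force"],o["opening"])
V={c:cv2.imread(f"pics/{c}6.png").max(2) for c in("side",)}
V0=cv2.imread("pics/side4.png").max(2)
s=np.array([.5802,-.2307]);d=np.array([-.165,.986])
for q in(0,.025,.03,.035):print(q,[proj("side",[*(s+d*k),.052])[0].round(1).tolist() for k in(.130,.132+q*0,.134+q,.173+q)])
for n,v,c0 in(("home",V0,254),("drawn",V["side"],255)):print(n,v[188:220,c0].tolist())
E
```

```text
t: 14.85
tool_pos: [0.5511, -0.0544, 0.0322]
tool_rot: [2.029, 2.395, -0.004]
contact_force: [-2.4, -6.9, 3.1]
opening: 0.0164
[ 0.55106747 -0.05437212  0.03218324] [-1.68621429 -7.21173268  3.15847521] 0.016308242713258193
0 [[253.3, 195.1], [253.3, 195.5], [253.4, 195.9], [254.5, 204.1]]
0.025 [[253.3, 195.1], [253.3, 195.5], [254.1, 201.1], [255.3, 209.5]]
0.03 [[253.3, 195.1], [253.3, 195.5], [254.3, 202.2], [255.4, 210.6]]
0.035 [[253.3, 195.1], [253.3, 195.5], [254.4, 203.2], [255.6, 211.7]]
home [169, 173, 179, 203, 200, 211, 177, 22, 39, 44, 48, 42, 43, 49, 39, 45, 43, 41, 43, 83, 146, 134, 135, 134, 133, 130, 130, 130, 132, 129, 125, 129]
drawn [63, 60, 59, 61, 60, 63, 59, 70, 102, 123, 121, 144, 145, 31, 46, 48, 47, 48, 41, 52, 43, 42, 43, 45, 44, 58, 114, 125, 126, 123, 127, 120]
```

View pics/k_side.png

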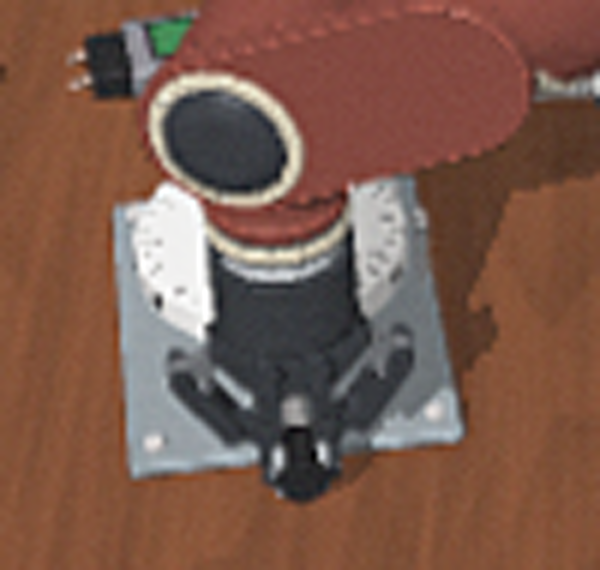

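The TCP travel (28.3 mm), spring force (7.2 N ≈ 28 mm) and knob end shift (~6.3 px ≈ 29 mm) agree on ~28.5 mm. I'll add a small correction.

```bash
python3 -m creep '[[0,0.0015,0,0,0,0,0],[0,0,0,0,0,0,0],[0,0,0,0,0,0,0],[0,0,0,0,0,0,0],[0,0,0,0,0,0,0],[0,0,0,0,0,0,0]]'; python3 - <<'E'
from h import *
v=get_image("side").max(2);print(v[198:217,255].tolist())
o=ctrl.get_obs();print(o["t"],o["tool_pos"],o["contact_force"],np.linalg.norm(o["tool_pos"][:2]-[.5556,-.0823]))
t=get_image("top");cv2.imwrite("pics/top7.png",t[:,:,::-1])
cv2.imwrite("pics/l.png",cv2.resize(t[130:230,270:390,::-1],None,fx=6,fy=6,interpolation=cv2.INTER_CUBIC))
E
```

```text
t: 15.55
tool_pos: [0.5509, -0.053, 0.0322]
tool_rot: [2.028, 2.395, -0.004]
contact_force: [-2.2, -7.5, 3.5]
opening: 0.0163
[126, 142, 145, 55, 42, 43, 44, 47, 42, 51, 48, 37, 43, 40, 44, 54, 99, 131, 127]
15.6 [ 0.55084946 -0.05302292  0.03218331] [-2.81627516 -7.83091651  3.73778137] 0.029659994304548905
```

View pics/l.png

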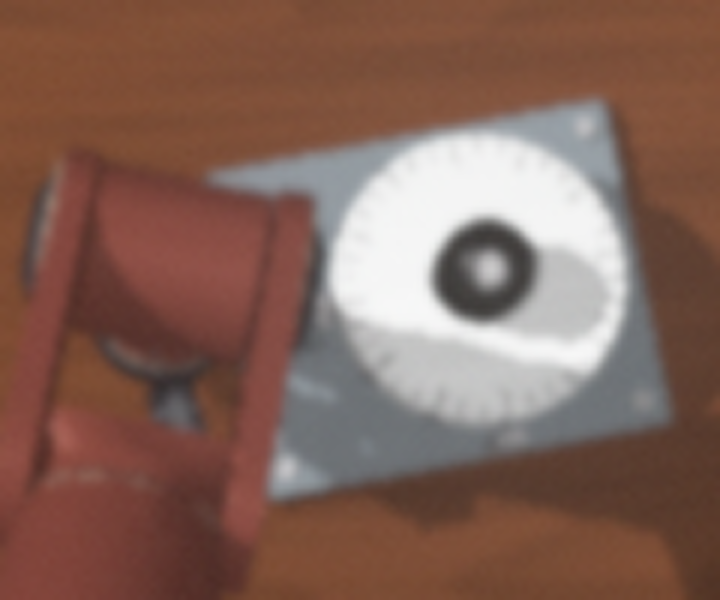

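The spacer still sits on the spigot at crop pixel (485,270), centred on the plate. The draw is 29.7 mm at ~7.8 N. Handing in.

```bash
python3 -c "
from station import finish_job
print(finish_job())"
```

```text
the job is handed in; nothing more can be done
None
```

I put the smaller black spacer over the spigot, let it go, and handed the job in at about 15.6 s while holding the plunger drawn to its line. No verdict was reported.

- **Spacer:** in the pictures after release it sits flat on the plate with the spigot inside its bore. Its lower edge was at row 172.6, against 172.4 expected when fully seated. The last top view shows it still in place. The side-camera fit put its centre about 3 mm off in y, which the top view did not bear out; that camera is weak in that direction.
- **Plunger:** the last checks put it near the 30 mm line.
  - The arm moved 29.7 mm from home.
  - The spring pull along the rod was 7.5–7.8 N, where 7.5 N is expected on the line.
  - The knob's end had shifted by about 6.5 pixels, which is about 30 mm.
- **Not checked:** I could not see the engraved ring itself at this picture resolution, so the draw rests on those three figures. I did not compare the bystanders' positions before and after. The gripper touched only the spacer and the knob, and no unexpected contact force appeared.

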